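# Sweep the bench block clear

### The arm

A 6-joint arm with a two-finger parallel gripper is mounted at the origin on the work surface. World frame = base frame: x ahead of the robot, y to its left, z up, the work surface at z = 0. Lengths are in m, angles in rad, forces in N, time in s.
With the tool pointing down it reaches from about 0.25 to 0.725 m from the base axis. Payload 4 kg.
Tool frame: the origin (TCP) lies midway between the tips of the shut fingers; the grasp point (between the pads) lies 19 mm behind it (bot.grip_depth is the distance from the TCP to the grasp point, in m); z points along the fingers, y is the line along which they close (so a half turn about z gives the same grasp; the last joint's range is limited). The gripper opens to 85 mm and grips with 20 to 120 N. Pads are 22 mm wide; open, the fingers measure 114 mm over their backs; the gripper's body (76 mm by 85 mm) begins 54 mm behind the grasp point. The pads swing forward as they close: fully open they stand 13 mm farther back than shut.
Start: joints at [1.291, 0.241, 0.005, 1.335, 0, 1.571], TCP at [0.138, 0.481, 0.231] pointing down, gripper open.
Joint ranges: [-2.72, 2.72], [-1.05, 1.87], [-1.09, 1.28], [-1.99, 2.15], [-1.42, 1.44], [-3.14, 3.14]. Speed limits (rad/s): [2.79, 2.79, 3.14, 3.14, 3.14, 3.14].

### API

Orientations are given as a unit quaternion [x, y, z, w].
In Python, from workcell import bot gives the robot as it stands.
- The arm moves only by the shell command python3 -m creep 'ROWS'. ROWS is JSON, one flat list of numbers, 5 for each row, row after row: the shift along the world's x, y, z in m, then the turn about the world's z in rad, then the finger opening in m, from 0 to 0.0854. In form: [x, y, z, twist, claw, x, y, z, twist, claw, ...]. A call has 1 to 10 rows; each row is the pose to reach, as a shift and turn from the pose commanded when the call began; what a row does not reach only later rows make up. A row lasts 1/12 s, in which the tool goes at most 41.7 mm and 7.16 degrees, less where a joint would pass 70% of its speed; a pose out of reach is approached as far as the arm can. A call with a gripper value outside its range is refused whole. The fingers move at their own pace and stop on an object; the grip force is fixed at half the most. Time passes only in rows, so rows that repeat a pose let the fingers close. It gives the time, the measured TCP pose, the force, the opening and the grip force at its end, in the units of the state.
- bot.get_obs(): the state, without advancing time (a new reading comes with each control period).
- bot.camera(name): name is "scene" or "top"; returns a dict with "pixels" (480x640x3 uint8, red, green, blue), "camera_matrix" (3x3 intrinsics, pixels), "dist_coeffs" ([k1, k2, p1, p2, k3] as OpenCV has them; the pictures are not rectified), "extrinsics" (4x4, takes a point from world to camera coordinates). Camera axes: x right, y down, z forward; pixel columns grow to the right and rows downward; lengths in m; the calibration is good to about 2 mm. A picture is of the moment at which its call begins. There is no depth.
- bot.job_done(): hands the job in; it is judged then, once.
Trained networks look in the newest picture that a camera, given by its name, has taken for a name from the list of things; names that differ only in an ending like _2 or _b are one class to them, and where a whole thing is asked for, a point or a joint stands for the part that bears it (a point fixed in the world has none). Each returns a list of dicts, best first, with "score" (0 to 1); they miss things now and then, are a little off and sometimes report something else, mostly with a low value. They report only what shows in the picture. A call takes as long as a camera call. They do not tell look-alikes from the thing itself.
- bot.look_for(camera, thing): "centre" ([column, row] as shares, 0 to 1, of the picture: columns of its width, rows of its height, amid what is visible of it).
- bot.place_of(camera, thing): "centre" ([column, row] as shares, 0 to 1, of the picture: columns of its width, rows of its height: a listed point, or the origin of a listed thing).
The state is a dict: "clock": time; "joint_pos": joint angles; "joint_vel": joint speeds; "tau": joint torques, N m; "eef_pos": TCP position; "tool_rot": TCP orientation; "ft_force": force on the tool from outside, world axes, zero at the start; "ft_torque": the same for the moment, N m; "grip_width": finger opening in m; "grasp_force": force on a finger pad.
Only numpy, scipy, OpenCV 4.12 (cv2) and the standard library are available. Lean on these libraries where they do the work, as an engineer would, in place of code of your own. Each camera call takes 0.05 s, during which the arm holds its last target. There are 200 camera calls.

### The job

Pick up the bench brush by its handle and sweep all four metal offcuts off the steel bench block into the scrap tray beside it; their edges are sharp, so touch them with the brush only, never with the gripper or arm. Then stand the brush, bristles down, flat back in its wooden rest, and leave the hammer, the tape roll and the jar where they are.

Things in the scene. Friction and masses are not known exactly. Their poses are not given: they have to be found in the camera images.
- block: Dark steel bench block, fixed: 170 mm along its x, 220 mm along its y, its flat top 50 mm above the bench. Origin: centre of its underside on the bench. The scrap tray stands against one y end (either one) and the brush rest near the other.
- tray: Scrap tray, fixed: empty open aluminium tray, 220 mm along its x, 170 mm along its y, rim 30 mm high, walls and floor 4 mm; axes parallel to the block's, 5 mm gap to the block, whose top is 20 mm higher than its rim. Origin: centre of its underside on the bench. It is centred 200 mm from the block's centre along the block's +y or -y.
- rest: Brush rest, fixed: shallow dark wooden tray, 160 mm along its x, 90 mm along its y, rim 14 mm high, walls and floor 5 mm (inside 150 x 80 mm); axes parallel to the block's. Origin: centre of its underside on the bench. It is centred 200 mm from the block's centre, at the end away from the scrap tray.
- brush: Bench brush, 88 mm tall, 0.22 kg, standing bristles down in the rest: black bristles 120 mm along x, 42 along y, 28 tall; wooden back 130 x 46 mm up to 44 mm; above it a bar handle 116 mm along x, 24 wide, from 64 to 88 mm above the bristle tips, on two end posts (72 mm free between them). Origin: centre of the bristle tips; z up. Both ends alike. Shorter than the block is deep.
- bar_offcut: Sharp offcut on the block: square brass bar 66 x 18 x 18 mm, long along x. Origin: centre of its underside.
- angle_offcut: Sharp offcut on the block: steel angle (L section) 62 mm long along x, 26 mm wide, 28 mm tall, foot and web 6 mm thick. Origin: centre of its underside.
- plate_offcut: Sharp offcut on the block: copper plate with a step, 60 mm along x, 34 mm wide at one end and 20 mm at the other, 12 mm thick. Origin: centre of its underside.
- channel_offcut: Sharp offcut on the block: aluminium channel (U section, open upward) 64 mm long along x, 28 mm wide, 21 mm tall. Origin: centre of its underside.
- hammer: Bystander: hammer 260 mm long lying on the bench. Leave it alone. Origin: on its underside at mid-length.
- tape: Bystander: cardboard tape roll lying flat, 104 mm across, 25 mm high. Leave it alone. Origin: centre of its underside.
- jar: Bystander: amber glass jar with dark lid, 70 mm across, 100 mm tall. Leave it alone. Origin: centre of its underside.
Not all that is in view belongs to the job. What is shaped like the angle_offcut but purple or red is not meant.

How it is judged:
On the way, in this order (a step that is already met when the one before it is completed fails the run):
1. The brush is lifted out of its rest while all four offcuts are still on the block (z of brush in the frame of rest above 0.035 m and z of each of bar_offcut, angle_offcut, plate_offcut, channel_offcut in the frame of block above 0.045 m), for 0.1 s.
2. All four offcuts are in the scrap tray while the brush is still out of its rest (x of bar_offcut in the frame of tray between -0.106 and 0.106 m and y of bar_offcut in the frame of tray between -0.081 and 0.081 m and z of each of bar_offcut, angle_offcut, plate_offcut, channel_offcut in the frame of tray below 0.05 m and x of angle_offcut in the frame of tray between -0.106 and 0.106 m and y of angle_offcut in the frame of tray between -0.081 and 0.081 m and x of plate_offcut in the frame of tray between -0.106 and 0.106 m and y of plate_offcut in the frame of tray between -0.081 and 0.081 m and x of channel_offcut in the frame of tray between -0.106 and 0.106 m and y of channel_offcut in the frame of tray between -0.081 and 0.081 m and z of brush in the frame of rest above 0.02 m), for 0.1 s.
At the end, for the whole second after the job is handed in: All four offcuts lie in the tray (origins within its walls, under 50 mm above the bench); the brush stands level (0.1 rad), bristles down on the floor of its rest (origin under 11 mm high, within 30 mm of the rest's centre along each axis); all at rest (x of bar_offcut in the frame of tray between -0.106 and 0.106 m and y of bar_offcut in the frame of tray between -0.081 and 0.081 m and z of each of bar_offcut, angle_offcut, plate_offcut, channel_offcut in the frame of tray below 0.05 m and x of angle_offcut in the frame of tray between -0.106 and 0.106 m and y of angle_offcut in the frame of tray between -0.081 and 0.081 m and x of plate_offcut in the frame of tray between -0.106 and 0.106 m and y of plate_offcut in the frame of tray between -0.081 and 0.081 m and x of channel_offcut in the frame of tray between -0.106 and 0.106 m and y of channel_offcut in the frame of tray between -0.081 and 0.081 m and x of brush in the frame of rest between -0.03 and 0.03 m and y of brush in the frame of rest between -0.03 and 0.03 m and z of brush in the frame of rest below 0.011 m and angle between brush's own z axis and vertical below 0.1 rad and linear speed of each of bar_offcut, angle_offcut, plate_offcut, channel_offcut, brush below 0.03 m/s); the robot touches nothing.
It fails at once if The gripper or the arm touches an offcut (contact force between any of the fingers, the arm and bar_offcut above 0.5 N or contact force between any of the fingers, the arm and angle_offcut above 0.5 N or contact force between any of the fingers, the arm and plate_offcut above 0.5 N or contact force between any of the fingers, the arm and channel_offcut above 0.5 N).
It fails at once if The hammer, the tape roll or the jar is moved more than 25 mm (distance of any of hammer, tape, jar from where it was at the start of the episode above 0.025 m).
It also fails if it takes over 54 s, if anything falls off the work surface, if the arm or the gripper's body presses on something with over 40 N, if the wrist force passes 120 N, or if a joint passes its speed limit or range.

## Working session

There is one attempt and no reset: what is moved stays moved. The work goes in short steps, Python scripts to look and compute and a shell command to move; the robot and the scene stay as the last step left them, time stands still between calls to the robot, and variables do not carry over. Pictures are saved under pics/ and viewed, at most 10 in all, crops included, and the job is handed in when it is done.

```bash
mkdir -p pics; cat > h.py <<'E'
import numpy as np, cv2
from workcell import bot
def ray(c,uv):
    K=np.array(c["camera_matrix"],float);D=np.array(c["dist_coeffs"],float);E=np.array(c["extrinsics"],float)
    p=cv2.undistortPoints(np.array(uv,float).reshape(-1,1,2),K,D).reshape(-1,2)
    d=np.c_[p,np.ones(len(p))]@E[:3,:3]; o=-E[:3,:3].T@E[:3,3]
    return o,d
def at(c,uv,z):
    o,d=ray(c,uv); return o+d*((z-o[2])/d[:,2])[:,None]
def px(c,P):
    E=np.array(c["extrinsics"],float)
    return cv2.projectPoints(np.array(P,float).reshape(-1,1,3),cv2.Rodrigues(E[:3,:3])[0],E[:3,3],np.array(c["camera_matrix"],float),np.array(c["dist_coeffs"],float))[0].reshape(-1,2)
def save(c,n): cv2.imwrite("pics/"+n,cv2.cvtColor(c["pixels"],cv2.COLOR_RGB2BGR))
E
python3 - <<'E'
from h import *
hz=dict(block=0,tray=0,rest=0,brush=.005,bar_offcut=.05,angle_offcut=.05,plate_offcut=.05,channel_offcut=.05,hammer=0,tape=0,jar=0)
for n in("top","scene"):
    c=bot.camera(n);save(c,n+"0.png")
    for t,z in hz.items():
        for r in bot.place_of(n,t)[:3]:
            uv=np.array(r["centre"])*[640,480]
            print(n,t,round(r["score"],2),uv.round(),at(c,uv,z)[0].round(3))
E
```

```text
top block 0.76 [316. 259.] [ 0.548 -0.006  0.   ]
top tray 0.63 [241. 277.] [0.479 0.187 0.   ]
top rest 0.71 [385. 245.] [ 0.607 -0.19   0.   ]
top rest 0.44 [134. 254.] [0.509 0.484 0.   ]
top brush 0.79 [389. 247.] [ 0.604 -0.2    0.005]
top bar_offcut 0.63 [314. 259.] [ 0.539 -0.003  0.05 ]
top bar_offcut 0.59 [334. 270.] [ 0.517 -0.057  0.05 ]
top bar_offcut 0.19 [177. 318.] [0.353 0.323 0.05 ]
top angle_offcut 0.84 [432. 299.] [ 0.472 -0.311  0.05 ]
top angle_offcut 0.52 [334. 239.] [ 0.599 -0.048  0.05 ]
top angle_offcut 0.45 [322. 159.] [0.817 0.004 0.05 ]
top plate_offcut 0.61 [294. 247.] [0.566 0.053 0.05 ]
top channel_offcut 0.68 [296. 275.] [0.495 0.038 0.05 ]
top hammer 0.85 [504. 318.] [ 0.449 -0.511  0.   ]
top tape 0.55 [134. 252.] [0.515 0.484 0.   ]
top jar 0.76 [179. 318.] [0.354 0.333 0.   ]
scene block 0.73 [321. 251.] [ 0.563  0.006 -0.   ]
scene block 0.17 [305. 241.] [ 0.516 -0.047  0.   ]
scene tray 0.97 [381. 241.] [0.492 0.19  0.   ]
scene tray 0.54 [303. 243.] [ 0.523 -0.052  0.   ]
scene rest 0.69 [253. 255.] [ 0.603 -0.195  0.   ]
scene brush 0.67 [247. 252.] [ 0.597 -0.215  0.005]
scene bar_offcut 0.59 [301. 230.] [ 0.532 -0.057  0.05 ]
scene bar_offcut 0.5 [477. 251.] [0.598 0.455 0.05 ]
scene angle_offcut 0.77 [304. 312.] [0.903 0.003 0.05 ]
scene angle_offcut 0.55 [304. 244.] [ 0.604 -0.036  0.05 ]
scene angle_offcut 0.43 [220. 230.] [ 0.552 -0.304  0.05 ]
scene plate_offcut 0.66 [331. 240.] [0.578 0.041 0.05 ]
scene plate_offcut 0.39 [331. 223.] [0.483 0.03  0.05 ]
scene plate_offcut 0.18 [476. 248.] [0.584 0.456 0.05 ]
scene channel_offcut 0.61 [334. 225.] [0.491 0.04  0.05 ]
scene hammer 0.59 [169. 222.] [ 0.437 -0.522  0.   ]
scene tape 0.83 [475. 249.] [0.511 0.471 0.   ]
scene jar 0.64 [427. 221.] [0.359 0.341 0.   ]
```

View pics/top0.png

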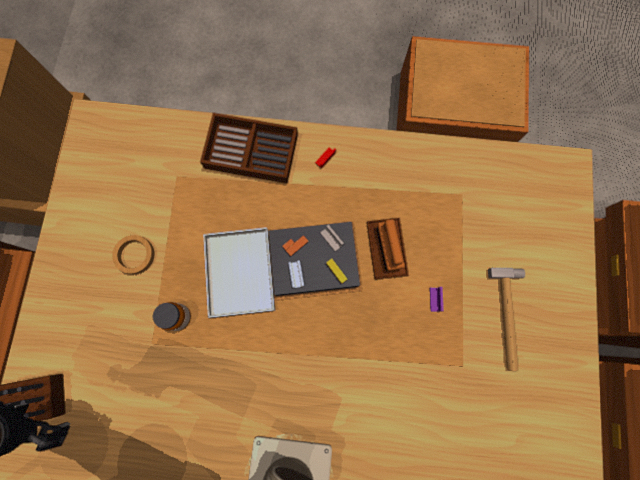

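View pics/scene0.png

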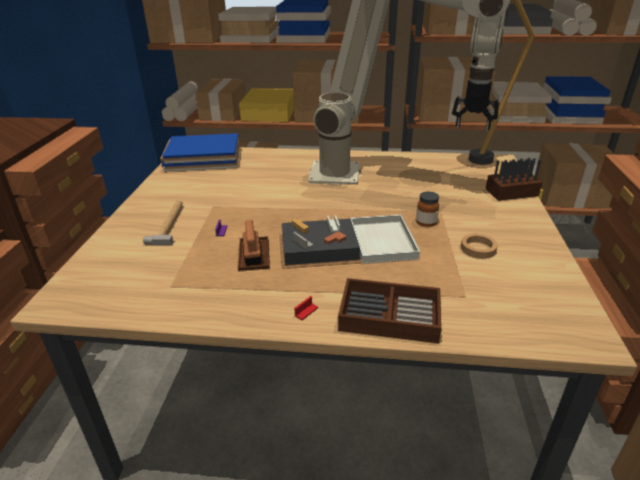

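Top view: block centre (316,259), tray at left (240,272), rest and brush at right (388,247). The pieces on the block are plate (295,245), angle (332,237), channel (296,275) and bar (336,271). Things that could be taken for the angle are purple (436,299) and red (326,157), both off the block. The rest look-alike is the brown rack (250,148). I'll take one close crop to confirm and to get the edges.

```bash
python3 - <<'E'
from h import *
c=bot.camera("top");im=cv2.cvtColor(c["pixels"],cv2.COLOR_RGB2BGR)
x0,y0,s=200,210,3.6
cr=cv2.resize(im[210:325,200:420],None,fx=s,fy=s,interpolation=cv2.INTER_CUBIC)
cv2.imwrite("pics/crop1.png",cr)
# fit yaw/centre of block+tray from coarse edges: project model outline
ctr=np.array([.545,-.003]);yaw=.325
def F(p,ctr,yaw):
    ex=np.array([np.cos(yaw),np.sin(yaw)]);ey=np.array([-ex[1],ex[0]]);return np.r_[ctr+p[0]*ex+p[1]*ey,p[2]]
from scipy.optimize import minimize
g=cv2.GaussianBlur(im.astype(np.float32),(0,0),.8)
gm=np.max([np.hypot(cv2.Sobel(g[...,k],cv2.CV_32F,1,0),cv2.Sobel(g[...,k],cv2.CV_32F,0,1)) for k in range(3)],axis=0)
gm=np.minimum(cv2.GaussianBlur(gm,(0,0),1.2),150)
def rect(cy,hx,hy,z):
    t=np.linspace(-1,1,40);return [(a*hx,cy+b*hy,z) for a,b in [(u,v) for u in t for v in(-1,1)]+[(v,u) for u in t for v in(-1,1)]]
M=rect(0,.085,.11,.05)+rect(.2,.11,.085,.03)+rect(-.2,.08,.045,.014)
def cost(q,M=M):
    P=px(c,[F(m,q[:2],q[2]) for m in M]).astype(np.float32)
    return -cv2.remap(gm,P[:,:1],P[:,1:],cv2.INTER_LINEAR).mean()
best=min((minimize(cost,[.548+a,-.003+b,.32+d],method="Nelder-Mead",options=dict(initial_simplex=[[.548+a,-.003+b,.32+d],[.556+a,-.003+b,.32+d],[.548+a,.005+b,.32+d],[.548+a,-.003+b,.36+d]])) for a in(-.01,0,.01) for b in(-.01,0,.01) for d in(-.04,0,.04)),key=lambda r:r.fun)
print(best.x,best.fun)
B=best.x
# brush handle top at z .093 (offset from rest), 
Mb=rect(0,.058,.012,.093)+rect(0,.065,.023,.049)
r0=F((0,-.2,0),B[:2],B[2])
bb=min((minimize(cost,[r0[0]+a,r0[1]+b,B[2]+d],args=(Mb,),method="Nelder-Mead",options=dict(initial_simplex=np.array([r0[0]+a,r0[1]+b,B[2]+d])+[[0,0,0],[.006,0,0],[0,.006,0],[0,0,.05]])) for a in(-.01,0,.01) for b in(-.01,0,.01) for d in(-.08,0,.08)),key=lambda r:r.fun)
print("rest",r0,"brush",bb.x,bb.fun)
for M_,q,col in((M,B,(0,255,0)),(Mb,bb.x,(255,0,255))):
    for u in px(c,[F(m,q[:2],q[2]) for m in M_]): cv2.circle(cr,tuple(int(v) for v in ((u-[x0,y0]+.5)*s)),1,col,-1)
cv2.imwrite("pics/crop1.png",cr)
o=bot.get_obs();print(o["eef_pos"],o["tool_rot"],o["clock"],o["grip_width"])
from scipy.spatial.transform import Rotation as R
print(R.from_quat(o["tool_rot"]).as_matrix().round(3))
E
```

```text
[5.43616295e-01 5.93098383e-05 2.60258150e-01] -143.82174682617188
rest [ 0.5950823  -0.19320541  0.        ] brush [ 0.60252868 -0.19833534  0.30073069] -146.27294921875
[0.13807844 0.48052695 0.23129931] [ 1.39451906e-01  9.90228845e-01 -2.56556732e-05 -1.06353884e-05] 1.25 0.08467407408896242
[[-0.961  0.276 -0.   ]
 [ 0.276  0.961 -0.   ]
 [ 0.    -0.    -1.   ]]
```

View pics/crop1.png

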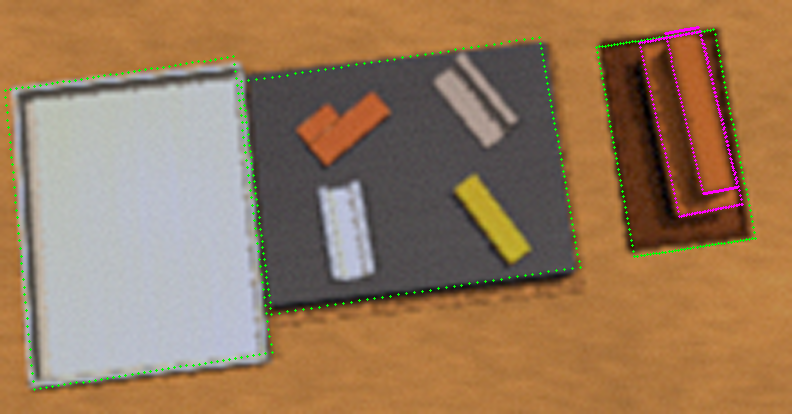

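The crop confirms the four offcuts on the block: plate, angle (grey, two-tone), channel and bar. The brush stands at the right side of the rest. The look-alikes are off the block. I'll refine the poses with both cameras, then move.

```bash
cat > fit.py <<'E'
from h import *
from scipy.optimize import minimize
def F(p,q):
    c,s=np.cos(q[2]),np.sin(q[2]);p=np.array(p,float)
    return np.c_[q[0]+p[:,0]*c-p[:,1]*s,q[1]+p[:,0]*s+p[:,1]*c,p[:,2]]
def rect(cy,hx,hy,z):
    t=np.linspace(-1,1,40);return [(a*hx,cy+b*hy,z) for a,b in [(u,v) for u in t for v in(-1,1)]+[(v,u) for u in t for v in(-1,1)]]
def grad(c):
    g=cv2.GaussianBlur(c["pixels"].astype(np.float32),(0,0),.8)
    gm=np.max([np.hypot(cv2.Sobel(g[...,k],cv2.CV_32F,1,0),cv2.Sobel(g[...,k],cv2.CV_32F,0,1)) for k in range(3)],axis=0)
    return cv2.GaussianBlur(np.minimum(gm,200),(0,0),1.)
def fit(cams,M,q0,sp=(.01,.01,.05)):
    G=[(c,grad(c)) for c in cams]
    def cost(q):
        s=0
        for c,g in G:
            P=px(c,F(M,q)).astype(np.float32); s-=cv2.remap(g,P[:,:1],P[:,1:],cv2.INTER_LINEAR).mean()
        return s
    rs=[]
    for a in(-1,0,1):
        for b in(-1,0,1):
            for d in(-1,0,1):
                q=np.array(q0)+np.array(sp)*[a,b,d]
                rs.append(minimize(cost,q,method="Nelder-Mead",options=dict(initial_simplex=q+np.vstack([[0,0,0],np.diag(sp)]))))
    r=min(rs,key=lambda r:r.fun); return r.x.round(4),round(r.fun,1)
MB=rect(0,.085,.11,.05)+rect(.2,.11,.085,.03)+rect(-.2,.08,.045,.014)
Mb=rect(0,.058,.012,.093)+rect(0,.065,.023,.049)
E
python3 - <<'E'
from fit import *
t,s=bot.camera("top"),bot.camera("scene")
for n,cs in(("t",[t]),("s",[s]),("both",[t,s])):
    B=fit(cs,MB,[.545,0,.27]);b=fit(cs,Mb,[.6,-.197,.28]);print(n,B,b)
    if n=="both":
        q=b[0];o=bot.get_obs();print("shift",q[:2]-o["eef_pos"][:2],"rest",F([(0,-.2,0)],B[0]))
E
```

```text
t (array([5.434e-01, 2.000e-04, 2.664e-01]), np.float64(-154.2)) (array([ 0.603 , -0.1971,  0.29  ]), np.float64(-153.9))
s (array([ 5.482e-01, -5.000e-04,  2.473e-01]), np.float64(-141.5)) (array([ 0.6127, -0.195 ,  0.2753]), np.float64(-103.3))
both (array([ 5.447e-01, -5.000e-04,  2.604e-01]), np.float64(-286.8)) (array([ 0.6043, -0.1969,  0.2884]), np.float64(-248.3))
shift [ 0.46623459 -0.67745803] rest [[ 0.59619342 -0.19375741  0.        ]]
```

```bash
python3 -m creep '[0.023,-0.034,0,0.06,0.085, 0.046,-0.068,0,0.12,0.085, 0.069,-0.102,0,0.18,0.085, 0.092,-0.136,0,0.24,0.085, 0.115,-0.17,0,0.3,0.085, 0.138,-0.204,0,0.36,0.085, 0.161,-0.238,0,0.42,0.085, 0.184,-0.272,0,0.48,0.085, 0.207,-0.306,0,0.53,0.085, 0.23,-0.34,0,0.565,0.085]'
python3 -m creep '[0.023,-0.034,0,0,0.085, 0.046,-0.068,0,0,0.085, 0.069,-0.102,0,0,0.085, 0.092,-0.136,0,0,0.085, 0.115,-0.17,0,0,0.085, 0.138,-0.204,0,0,0.085, 0.161,-0.238,0,0,0.085, 0.184,-0.272,0,0,0.085, 0.21,-0.306,0,0,0.085, 0.236,-0.337,0,0,0.085]'
```

```text
clock: 2.18
eef_pos: [0.3688, 0.1387, 0.2317]
tool_rot: [-0.143, 0.99, 0.0, 0.001]
ft_force: [1.3, 0.9, 0.3]
grip_width: 0.0849
grasp_force: 0.0
clock: 3.02
eef_pos: [0.6047, -0.1986, 0.2313]
tool_rot: [-0.142, 0.99, -0.0, 0.0]
ft_force: [0.5, 0.2, 0.3]
grip_width: 0.0847
grasp_force: 0.0
```

```bash
python3 -m creep '[0,0.001,-0.035,0,0.085, 0,0.001,-0.07,0,0.085, 0,0.001,-0.105,0,0.085, 0,0.001,-0.13,0,0.085, 0,0.001,-0.15,0,0.085, 0,0.001,-0.16,0,0.085, 0,0.001,-0.17,0,0.085, 0,0.001,-0.17,0,0.085]'
python3 - <<'E'
from h import *
c=bot.camera("scene");im=cv2.cvtColor(c["pixels"],cv2.COLOR_RGB2BGR)
a=cv2.resize(im[170:290,200:350],None,fx=4,fy=4,interpolation=cv2.INTER_CUBIC)
cv2.imwrite("pics/g1.png",a);print(bot.get_obs()["ft_force"])
E
```

```text
clock: 3.68
eef_pos: [0.6032, -0.1951, 0.0596]
tool_rot: [-0.142, 0.99, 0.001, -0.001]
ft_force: [-0.0, 0.0, -0.3]
grip_width: 0.0849
grasp_force: 0.0
[-0.0524811  -0.41795699  0.25449214]
```

View pics/g1.png

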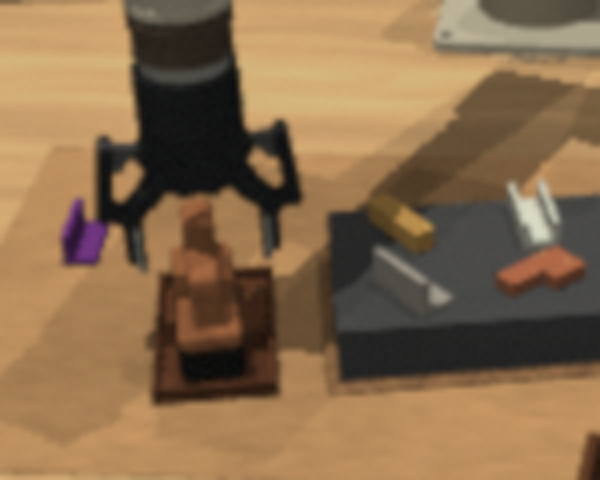

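The open fingers, tips at crop (140,265) and (270,250), straddle the handle at (200,215), well centred. Close and lift.

```bash
python3 -m creep '[0,0,0,0,0.0, 0,0,0,0,0, 0,0,0,0,0, 0,0,0,0,0, 0,0,0,0,0, 0,0,0,0,0, 0,0,0,0,0, 0,0,0,0,0]'
python3 -m creep '[0,0,0.01,0,0, 0,0,0.025,0,0, 0,0,0.04,0,0, 0,0,0.055,0,0, 0,0,0.065,0,0, 0,0,0.065,0,0, 0,0,0.065,0,0]'
python3 - <<'E'
from h import *
for n in("top","scene"):
    c=bot.camera(n);im=cv2.cvtColor(c["pixels"],cv2.COLOR_RGB2BGR)
    a=cv2.resize(im[185:300,200:350] if n=="scene" else im[210:325,270:420],(600,460),interpolation=cv2.INTER_CUBIC)
    if n=="scene": cv2.imwrite("pics/g2.png",a)
E
```

```text
clock: 4.4
eef_pos: [0.6046, -0.1956, 0.0622]
tool_rot: [-0.142, 0.99, -0.0, 0.001]
ft_force: [-0.5, -0.1, 3.6]
grip_width: 0.0228
grasp_force: 62.9
clock: 4.98
eef_pos: [0.6043, -0.1955, 0.1266]
tool_rot: [-0.142, 0.99, -0.0, 0.0]
ft_force: [1.6, -0.5, -2.1]
grip_width: 0.0231
grasp_force: 62.2
```

View pics/g2.png

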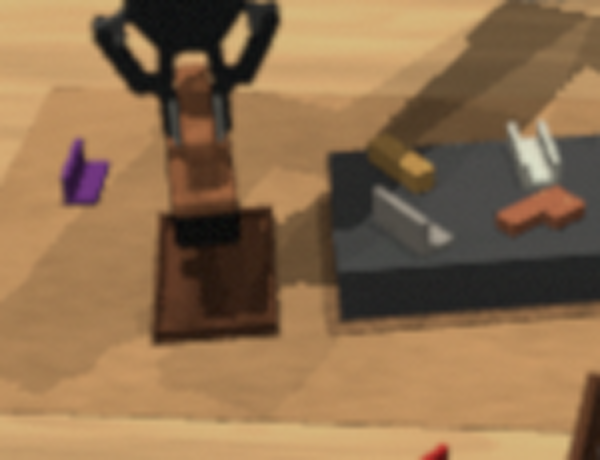

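The brush hangs level in the grip, bristles at crop (205,230) above the empty rest, and all four offcuts are still on the block. Now lower behind the block edge and begin the sweep.

```bash
python3 -m creep '[-0.008,0.02,0,-0.01,0, -0.016,0.04,-0.008,-0.025,0, -0.0235,0.061,-0.0165,-0.025,0, -0.0235,0.061,-0.0165,-0.025,0]'
python3 -m creep '[-0.002,0.008,0,0,0, -0.004,0.015,0,0,0, -0.006,0.023,0,0,0, -0.008,0.031,0,0,0, -0.01,0.039,0,0,0, -0.012,0.046,0,0,0, -0.0145,0.054,0,0,0, -0.0165,0.062,0,0,0, -0.0185,0.07,0,0,0, -0.0205,0.077,0,0,0]'
python3 - <<'E'
from h import *
c=bot.camera("scene");im=cv2.cvtColor(c["pixels"],cv2.COLOR_RGB2BGR)
cv2.imwrite("pics/s1.png",cv2.resize(im[170:285,240:430],(760,460),interpolation=cv2.INTER_CUBIC))
E
```

```text
clock: 5.42
eef_pos: [0.577, -0.1309, 0.1066]
tool_rot: [-0.131, 0.991, 0.002, -0.003]
ft_force: [-1.6, -0.1, -3.6]
grip_width: 0.0231
grasp_force: 62.3
clock: 6.25
eef_pos: [0.5601, -0.0568, 0.11]
tool_rot: [-0.13, 0.992, -0.0, 0.0]
ft_force: [-0.1, -1.3, -1.6]
grip_width: 0.0233
grasp_force: 62.4
```

View pics/s1.png

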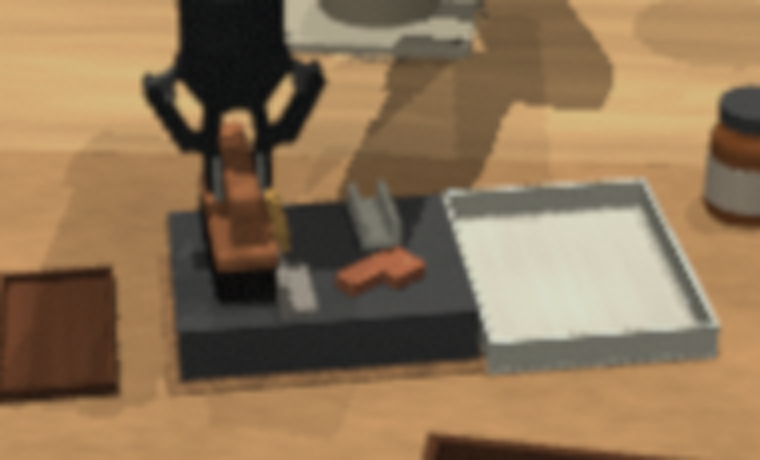

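The angle (crop 298,290) has swung round at the +x end of the brush. The bar (278,220) is ahead of the face, and the channel and plate are untouched. I'll check the overlap from the top before going on.

```bash
python3 - <<'E'
from h import *
c=bot.camera("top");im=cv2.cvtColor(c["pixels"],cv2.COLOR_RGB2BGR)
cv2.imwrite("pics/s2.png",cv2.resize(im[205:325,200:400],(800,480),interpolation=cv2.INTER_CUBIC))
E
```

```text
(no output)
```

View pics/s2.png

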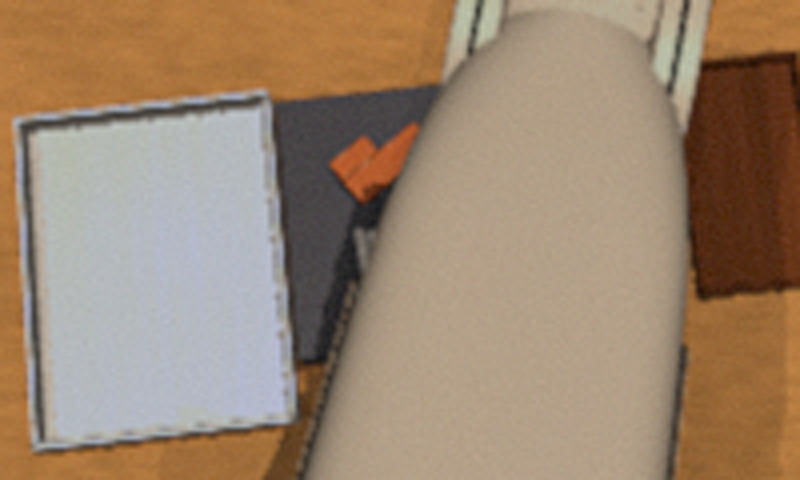

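The top camera's view is hidden by the arm, apart from the plate at (370,165). I'll use the scene pixels instead.

```bash
python3 - <<'E'
from h import *
c=bot.camera("scene")
def b(u,v,z):
    p=at(c,[(240+u/4,170+v/4)],z)[0][:2]-[.5447,-.0005];k,s=np.cos(.26),np.sin(.26);return (p[0]*k+p[1]*s).round(3),(-p[0]*s+p[1]*k).round(3)
for n,u,v,z in(("br end l",220,300,.05),("br end r",275,298,.05),("ang near R",317,308,.052),("ang near L",288,314,.056),("ang far L",277,265,.056),("ang far R",303,262,.056),("bar",284,250,.055),("edge",478,357,0),("bedge",178,322,.05)): print(n,b(u,v,z))
E
```

```text
br end l (np.float64(0.051), np.float64(-0.078))
br end r (np.float64(0.056), np.float64(-0.038))
ang near R (np.float64(0.077), np.float64(-0.01))
ang near L (np.float64(0.087), np.float64(-0.033))
ang far L (np.float64(0.021), np.float64(-0.032))
ang far R (np.float64(0.02), np.float64(-0.012))
bar (np.float64(-0.001), np.float64(-0.023))
edge (np.float64(0.084), np.float64(0.108))
bedge (np.float64(0.075), np.float64(-0.111))
```

```bash
python3 -m creep '[0.0015,-0.006,0,0,0, 0.009,-0.004,0,0,0, 0.0075,0.002,0,0,0, 0.006,0.008,0,0,0, 0.0045,0.014,0,0,0, 0.003,0.02,0,0,0, 0.0015,0.026,0,0,0, 0,0.032,0,0,0, -0.0015,0.038,0,0,0, -0.003,0.044,0,0,0]'
python3 -m creep '[-0.0015,0.006,0,0,0, -0.003,0.012,0,0,0, -0.005,0.018,0,0,0, -0.0065,0.024,0,0,0, -0.0065,0.024,0,0,0]'
python3 - <<'E'
from h import *
c=bot.camera("scene");im=cv2.cvtColor(c["pixels"],cv2.COLOR_RGB2BGR)
cv2.imwrite("pics/s3.png",cv2.resize(im[170:285,240:430],(760,460),interpolation=cv2.INTER_CUBIC))
E
```

```text
clock: 7.23
eef_pos: [0.5568, -0.0129, 0.1098]
tool_rot: [-0.13, 0.992, -0.0, -0.0]
ft_force: [0.6, -2.3, -2.3]
grip_width: 0.0229
grasp_force: 62.3
clock: 7.65
eef_pos: [0.5501, 0.0122, 0.1098]
tool_rot: [-0.13, 0.991, 0.001, -0.0]
ft_force: [0.6, 0.5, -2.2]
grip_width: 0.023
grasp_force: 62.3
```

View pics/s3.png

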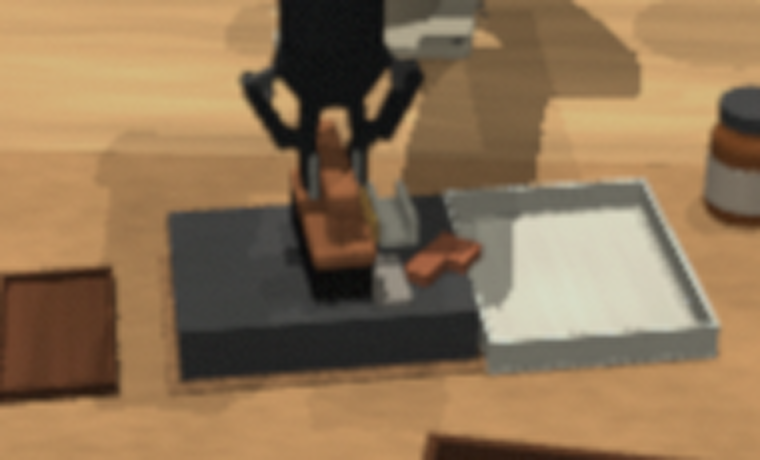

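The angle is flush against the face at (390,280), the bar and channel are at (385,215), and the plate is at the block's edge. Continue right over the tray.

```bash
python3 -m creep '[-0.002,0.0075,0,0,0, -0.004,0.015,0,0,0, -0.006,0.023,0,0,0, -0.008,0.031,0,0,0, -0.01,0.038,0,0,0, -0.012,0.046,0,0,0, -0.0145,0.054,0,0,0, -0.0165,0.062,0,0,0, -0.0185,0.07,0,0,0, -0.0205,0.077,0,0,0]'
python3 -m creep '[-0.002,0.0075,0,0,0, -0.004,0.015,0,0,0, -0.006,0.023,0,0,0, -0.008,0.031,0,0,0, -0.01,0.038,0,0,0, -0.012,0.046,0,0,0, -0.0145,0.054,0,0,0, -0.0165,0.062,0,0,0, -0.0185,0.07,0,0,0, -0.0205,0.077,0,0,0]'
python3 -m creep '[-0.002,0.0075,0,0,0, -0.003,0.012,0,0,0, -0.002,0.01,0.03,0,0, 0.01,-0.03,0.06,0,0, 0.02,-0.06,0.09,0,0, 0.03,-0.095,0.12,0,0, 0.04,-0.13,0.12,0,0, 0.05,-0.17,0.12,0,0, 0.06,-0.21,0.12,0,0, 0.07,-0.25,0.12,0,0]'
python3 - <<'E'
from h import *
c=bot.camera("scene");im=cv2.cvtColor(c["pixels"],cv2.COLOR_RGB2BGR)
cv2.imwrite("pics/s4.png",cv2.resize(im[170:285,240:430],(760,460),interpolation=cv2.INTER_CUBIC))
E
```

```text
clock: 8.53
eef_pos: [0.5297, 0.0889, 0.1098]
tool_rot: [-0.13, 0.992, 0.001, -0.0]
ft_force: [-0.6, -0.2, -1.4]
grip_width: 0.0232
grasp_force: 62.3
clock: 9.37
eef_pos: [0.5094, 0.1655, 0.1099]
tool_rot: [-0.13, 0.992, 0.0, 0.0]
ft_force: [0.4, -0.7, -2.5]
grip_width: 0.0231
grasp_force: 62.2
clock: 10.2
eef_pos: [0.5783, -0.0799, 0.2306]
tool_rot: [-0.13, 0.992, -0.0, 0.001]
ft_force: [1.3, 0.5, -1.3]
grip_width: 0.0233
grasp_force: 62.2
```

View pics/s4.png

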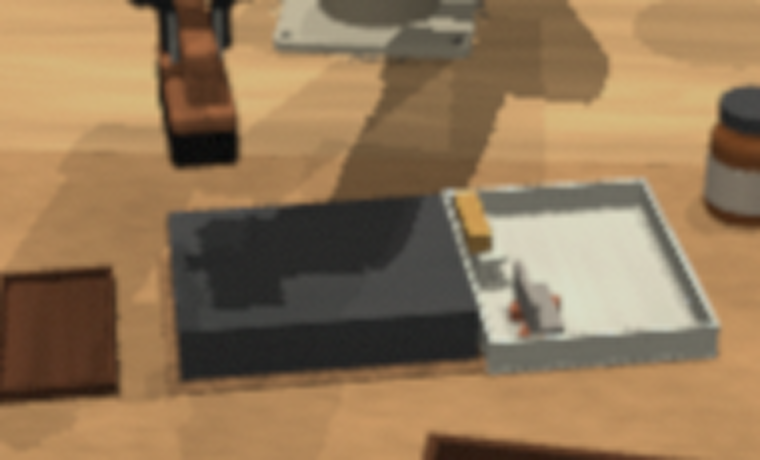

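The block is clear. In the tray are the bar (472,220) near the wall, the channel (490,275), and the angle on the plate (540,300). The bar looks high, so I'll triangulate it with both cameras.

```bash
python3 - <<'E'
from h import *
from scipy.optimize import least_squares
cs=[bot.camera("top"),bot.camera("scene")]
obs=[];cnt=[]
for c,(r0,r1,k0,k1) in zip(cs,((225,325,200,280),(210,265,340,425))):
    m=np.zeros((480,640),np.uint8);hsv=cv2.cvtColor(c["pixels"],cv2.COLOR_RGB2HSV)
    m[r0:r1,k0:k1]=cv2.inRange(hsv,(18,110,70),(34,255,255))[r0:r1,k0:k1]
    n,l,st,ce=cv2.connectedComponentsWithStats(m);i=1+np.argmax(st[1:,4]);obs.append(ce[i]);cnt.append(st[i])
print(obs,cnt)
r=least_squares(lambda p:np.concatenate([px(c,p)[0]-o for c,o in zip(cs,obs)]),[.46,.12,.03])
print(r.x,r.fun)
def tf(p): 
    q=p[:2]-[.5447,-.0005];k,s=np.cos(.26),np.sin(.26);return np.r_[q[0]*k+q[1]*s,-q[0]*s+q[1]*k-.2].round(3)
print("bar tray xy",tf(r.x))
for n,c in zip(("top","scene"),cs):
    for t in("bar_offcut","angle_offcut","plate_offcut","channel_offcut"):
        for z in bot.place_of(n,t)[:3]:
            uv=np.array(z["centre"])*[640,480];p=tf(at(c,uv,.01)[0])
            if abs(p[0])<.13 and abs(p[1])<.11: print(n,t,round(z["score"],2),p)
a=cv2.cvtColor(cs[0]["pixels"],cv2.COLOR_RGB2BGR)[222:322,200:300]
b=cv2.cvtColor(cs[1]["pixels"],cv2.COLOR_RGB2BGR)[205:265,345:425]
cv2.imwrite("pics/t1.png",np.hstack([cv2.resize(a,(400,400),interpolation=2),cv2.resize(b,(400,400),interpolation=2)]))
E
```

```text
[array([265.82417582, 282.48901099]), array([357.74418605, 224.54651163])] [array([262, 270,   9,  26, 182], dtype=int32), array([354, 217,   8,  16,  86], dtype=int32)]
[0.467646   0.11378761 0.04095483] [-0.06974439 -0.0025853  -0.0849374   0.0091086 ]
bar tray xy [-0.045 -0.07 ]
top bar_offcut 0.61 [-0.04  -0.074]
top angle_offcut 0.46 [ 0.054 -0.041]
top plate_offcut 0.39 [ 0.048 -0.041]
top channel_offcut 0.52 [-0.037 -0.069]
scene bar_offcut 0.61 [-0.079 -0.061]
scene angle_offcut 0.6 [ 0.037 -0.03 ]
scene plate_offcut 0.57 [ 0.041 -0.049]
scene channel_offcut 0.66 [-0.045 -0.081]
```

View pics/t1.png

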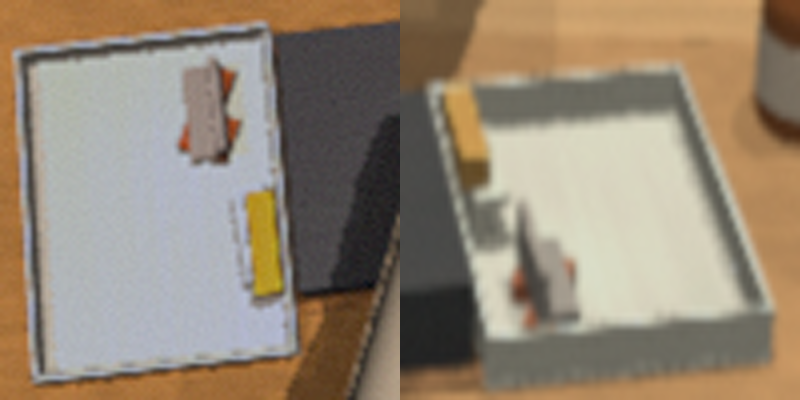

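The bar lies on the channel, at tray (-0.045, -0.070) and underside about 0.03. The angle lies on the plate at (0.05, -0.04). All are inside the walls and below 50 mm. Now return the brush to the rest at (0.598, -0.195).

```bash
python3 -m creep '[0.007,-0.038,0,0,0, 0.014,-0.076,0,0,0, 0.0205,-0.115,0,0,0, 0.0205,-0.115,-0.04,0,0, 0.0205,-0.115,-0.08,0,0, 0.0205,-0.115,-0.11,0,0, 0.0205,-0.115,-0.13,0,0, 0.0205,-0.115,-0.145,0,0, 0.0205,-0.115,-0.152,0,0, 0.0205,-0.115,-0.152,0,0]'
python3 -m creep '[0,0,-0.004,0,0, 0,0,-0.008,0,0, 0,0,-0.012,0,0, 0,0,-0.015,0,0, 0,0,-0.0155,0,0, 0,0,-0.0155,0,0, 0,0,-0.0155,0,0]'
```

```text
clock: 11.58
eef_pos: [0.597, -0.192, 0.0757]
tool_rot: [-0.13, 0.991, 0.001, -0.002]
ft_force: [-0.4, -0.3, -1.7]
grip_width: 0.0232
grasp_force: 62.2
clock: 12.17
eef_pos: [0.5984, -0.1932, 0.0626]
tool_rot: [-0.13, 0.992, -0.0, 0.0]
ft_force: [0.9, 0.4, -2.2]
grip_width: 0.0232
grasp_force: 62.3
```

```bash
python3 -m creep '[0,0,-0.001,0,0, 0,0,-0.001,0,0, 0,0,-0.001,0,0]'
python3 -m creep '[0,0,0,0,0.03, 0,0,0,0,0.04, 0,0,0,0,0.06, 0,0,0,0,0.085, 0,0,0,0,0.085, 0,0,0,0,0.085, 0,0,0,0,0.085, 0,0,0,0,0.085]'
python3 -m creep '[0,0,0.02,0,0.085, 0,0,0.05,0,0.085, 0,0,0.09,0,0.085, 0,0,0.13,0,0.085, 0,0,0.17,0,0.085, 0,0.02,0.2,0,0.085, -0.03,-0.02,0.2,0,0.085, -0.07,-0.03,0.2,0,0.085, -0.11,-0.03,0.2,0,0.085, -0.15,-0.03,0.2,0,0.085]'
python3 - <<'E'
from fit import *
s=bot.camera("scene");t=bot.camera("top")
print(fit([s],Mb,[.6,-.194,.27]),fit([t,s],Mb,[.6,-.194,.27]))
print(bot.place_of("scene","brush")[:1],bot.place_of("scene","rest")[:1])
im=cv2.cvtColor(s["pixels"],cv2.COLOR_RGB2BGR)
cv2.imwrite("pics/end.png",cv2.resize(im[185:300,215:405],(760,460),interpolation=2))
E
```

```text
clock: 12.42
eef_pos: [0.5986, -0.1934, 0.0621]
tool_rot: [-0.13, 0.992, -0.0, 0.001]
ft_force: [-0.7, 1.0, 2.3]
grip_width: 0.023
grasp_force: 62.7
clock: 13.08
eef_pos: [0.5982, -0.1931, 0.0612]
tool_rot: [-0.13, 0.992, 0.0, -0.0]
ft_force: [0.6, 0.5, -1.0]
grip_width: 0.0853
grasp_force: 0.0
clock: 13.92
eef_pos: [0.4495, -0.2236, 0.2609]
tool_rot: [-0.13, 0.992, -0.0, -0.0]
ft_force: [-0.2, -0.7, 0.7]
grip_width: 0.0852
grasp_force: 0.0
(array([ 0.607 , -0.1924,  0.2477]), np.float64(-103.9)) (array([ 0.6023, -0.1926,  0.267 ]), np.float64(-244.4))
[{'centre': [0.3905, 0.5246], 'score': 0.93}] [{'centre': [0.3942, 0.5256], 'score': 0.69}]
```

View pics/end.png

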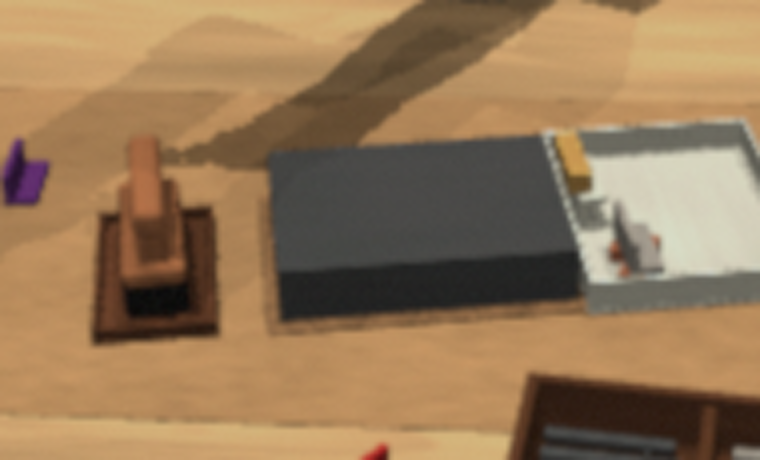

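The brush stands level in the rest (155,255), the block is clear, and the four offcuts are in the tray. Handing in.

```bash
python3 -c "
from workcell import bot
print(bot.job_done())"
```

```text
the job is handed in; nothing more can be done
None
```

I handed the job in at about 14 s: all four offcuts are in the tray, touched only by the brush, and the brush stands level in its rest; no verdict came back, I never re-measured the hammer, tape or jar (no move went near them), and I viewed 11 pictures, one over the limit of 10.

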